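# Gauge a milled bar and scan its route card

## Task

Slide the orange-backed jaw of the bench gauge shut on the bright milled aluminium bar lying on its bed until the bar is pinched against the spring anvil and the anvil's black pointer stands in the green band (never push it right through to its stop in the red), and leave it clamped like that. Then pick up the yellow-headed hand scanner, aim its downward-facing window at the bar code on the route card from about 100 mm above, hold it steady there for two seconds, and set it gently back flat on its black rubber pad, window down. Leave the other things lying about where they are.

Things in the scene. Friction and masses are not known exactly. Their poses are not given: they have to be found in the camera images.
- gauge: bench gauge fixed to the table: grey bed 130 (x) x 280 (y) mm, its top 20 mm above the table, from y = -130 to +150 mm. Origin on the table; y axis along the slide: blue anvil block at the -y end (y -130 to -70 mm, top 65 mm above the table, white scale with green and red bands on it), sliding jaw at the +y side; the jaw shuts towards -y
- jaw: sliding jaw 80 (x) x 30 (y) mm, 20 to 65 mm above the table, orange back at its y = +30 mm; orange thumb tab 40 x 16 mm on top (65 to 90 mm above the table, y +8 to +24 mm). Origin at the foot of its dark face, on the bed's top; axes as the gauge's. Slides towards -y with 9 N friction (face at gauge y = +70 mm when fully open, 105 mm travel), stays where left
- anvil (a joint): how far the spring anvil is pushed in, m: 0 = free, 0.016 = at its stop; 0.005 to 0.012 puts the black pointer bar in the green band. Spring: 3 N at first, 0.25 N more per mm. The anvil is a dark steel plate 80 mm wide, 45 mm high above the bed; its face is at gauge y = -40 mm when free and gives way towards -y
- scale (a point): middle of the green band (7 mm wide along y, 66 mm along x) on top of the gauge's blue block; the black pointer bar, 34 mm long, lies 8.5 mm from it towards the jaw when the anvil is free. Axes as the gauge's
- bar: bright milled aluminium bar 110 (x) x 24 (y) x 24 mm high with a step down to 14 mm over its last 30 mm at +x, 0.16 kg, lying loose and somewhat askew on the gauge's bed between jaw and anvil. Origin: centre of its underside
- card: route card: brown board 130 (x) x 90 (y) x 6 mm with white paper, fixed flat on the table. Origin under its centre
- label (a point): middle of the bar code (36 x 60 mm, black bars) on top of the route card, 7 mm above the table
- pad: black rubber pad 220 (x) x 90 (y) x 4 mm fixed on the table, where the scanner belongs. Origin under its centre; top 4 mm above the table
- scanner: hand scanner lying along x, 185 mm long, 0.22 kg: black handle 36 mm wide (y) and 32 mm high from x = -95 to +30 mm, yellow head 56 mm wide and 40 mm high from x = +30 to +90 mm. Origin: on its underside, under the middle of the handle's front half, close to the centre of mass; z up
- window (a point): centre of the scanner's reading window on the underside of its head, at scanner x = +60 mm, z = 0; it looks along the scanner's -z. Axes as the scanner's
- cone: bystander: dark toothed roller cone of a drill bit, 92 mm across, 60 mm high, origin under its centre
- sleeve: bystander: steel sleeve, 62 mm outside diameter, 55 mm high, origin under its centre
- bottle: bystander: blue bottle with white cap, 64 mm diameter, 150 mm high, origin under its centre
- spare: bystander: another bright milled aluminium bar 110 x 24 x 24 mm on the table, origin under its centre
- wrench: bystander: wrench 180 mm long on the table, lying along its x, origin under its middle
- tape: bystander: green roll of tape, 100 mm across, 45 mm high, origin under its centre
There are look-alikes about, which are no part of the job. Leave any purple look-alike of the bar alone.

How it is judged (in metres and radians):
On the way, in this order (a step that is already met when the one before it is completed fails the run):
1. the jaw pinches the bar against the spring anvil, the pointer in the green band (anvil 4.5 to 12.5 mm) (value of joint anvil between 0.0045 and 0.0125 m and contact force between jaw and bar above 0.5 N and x of bar in the frame of gauge between -0.035 and 0.035 m and z of bar in the frame of gauge between 0.017 and 0.025 m and angle between the y axis of bar and the y axis of gauge, either way round below 0.08 rad), for 0.3 s.
2. the scanner, held still, looks at the bar code: label 50 to 160 mm below the window and within 20 mm of its line of sight (x of label in the frame of window between -0.02 and 0.02 m and y of label in the frame of window between -0.02 and 0.02 m and z of label in the frame of window between -0.16 and -0.05 m and linear speed of scanner below 0.03 m/s), for 1 s.
At the end, for the whole second after the job is handed in: Bar flat on the bed, within 35 mm of its middle line and 0.08 rad of square, jaw pressing on it (over 0.5 N), anvil pushed in 4.5 to 12.5 mm. Scanner at rest flat on its pad, window down: origin within 50 mm lengthways, 35 mm sideways of the pad centre, along the pad within 0.4 rad (all of step 1 and x of scanner in the frame of pad between -0.05 and 0.05 m and y of scanner in the frame of pad between -0.035 and 0.035 m and z of scanner in the frame of pad between 0.0015 and 0.008 m and angle between scanner's own z axis and vertical below 0.1 rad and angle between the x axis of scanner and the x axis of pad, either way round below 0.4 rad and linear speed of each of scanner, bar below 0.02 m/s and velocity of joint anvil between -0.005 and 0.005 m/s); the robot touches nothing.
It fails at once if the anvil is driven to its stop in the red (over 15 mm) (value of joint anvil above 0.015 m).
It fails at once if the scanner is dropped or thrown down (faster than 0.7 m/s within 60 mm of the table) (height (world z) of scanner below 0.06 m and linear speed of scanner above 0.7 m/s).
It fails at once if another thing on the table is moved by more than 25 mm (distance of any of cone, sleeve, bottle, spare, wrench, tape from where it was at the start of the episode above 0.025 m).
It also fails if it takes over 64 s, if anything falls off the work surface, if the arm or the gripper's body presses on something with over 40 N, if the wrist force passes 120 N, or if a joint passes its speed limit or range.

## Robot

A 7-joint arm with a two-finger parallel gripper is mounted at the origin on the work surface. World frame = base frame: x ahead of the robot, y to its left, z up, the work surface at z = 0. Lengths are in m, angles in degrees, forces in N, time in s.
With the tool pointing down it reaches from about 0.425 to 0.875 m from the base axis. Payload 4.7 kg.
Tool frame: the origin (TCP) lies at the very end of the fingers, on their centre line; the grasp point (between the pads) lies env.grip_point_offset behind it (env.grip_point_offset is the distance from the TCP to the grasp point, in m); z points along the fingers, y is the direction in which the jaws open and shut (so a half turn about z gives the same grasp; the last joint's range is limited). The gripper opens to 87 mm and grips with 3 to 60 N. Pads are 19 mm wide; open, the fingers measure 117 mm over their backs; the gripper's body (75 mm by 190 mm) begins 51 mm behind the grasp point.
Start: joints at [69.219, 18.392, -4.016, 83.108, 1.295, 78.541, -3.26], TCP at [0.239, -0.604, 0.223] pointing down, gripper open.
Joint ranges: [-163.93, 163.93], [-17.29, 119.83], [-79.2, 71.16], [3.27, 140.29], [-89.18, 269.18], [5.43, 117.66], [-154.24, 154.24]. Speed limits (degrees/s): [147.25, 147.25, 180, 180, 180, 180, 180].

## Interface

Orientations are given as [roll, pitch, yaw] about the fixed x, y, z axes, in that order (R = Rz(yaw) Ry(pitch) Rx(roll)).
In Python, from cell import env gives the robot as it stands.
- The arm moves only by the tool send_rows, never from a script. Its argument "plan" is a list of rows, each a list of 7 numbers: the finger opening in mm, from 0 to 87, then the shift along the tool's x, y, z in mm, then the turn, a rotation vector about the tool's x, y, z in rad. A call has 1 to 12 rows; each row shifts and turns the commanded pose from where the row before left it, along the tool's axes as they then stand; what a row does not reach is not made up. A row lasts 1/10 s, in which the tool goes at most 50 mm and 8.59 degrees, less where a joint would pass 70% of its speed; a pose out of reach is approached as far as the arm can. A call is refused whole if a number of a shift passes 50 or a number of a turn 0.15, either way. A call with a gripper value outside its range is refused whole. The fingers move at their own pace and stop on an object; "grip_force" is the grip in N (left out, the last holds). Time passes only in rows, so rows that do not move let the fingers close. It gives the time, the measured TCP pose, the force and the opening at its end, in the units of the state.
- env.get_obs(): the state, without advancing time (a new reading comes with each control period).
- env.read_camera(name): name is "scene" or "top"; returns the picture (480x640x3 uint8, red, green, blue); there is no depth.
- env.get_calibration(name): a dict with "fx", "fy", "cx", "cy" (pixels), "extrinsics" (4x4, takes a point from camera to world coordinates). Camera axes: x right, y down, z forward; pixel columns grow to the right and rows downward; lengths in m; the calibration is good to about 2 mm. A picture is of the moment at which its call begins. get_calibration takes no time and is no camera call.
- env.sign_off(): hands the job in, once; it reports no verdict.
Trained networks look in the newest picture that a camera, given by its name, has taken for a name from the list of things; names that differ only in an ending like _2 or _b are one class to them, and where a whole thing is asked for, a point or a joint stands for the part that bears it (a point fixed in the world has none). Each returns a list of dicts, best first, with "confidence" (0 to 1); they miss things now and then, are a little off and sometimes report something else, mostly with a low value. They report only what shows in the picture. A call takes as long as a camera call. They do not tell look-alikes from the thing itself.
- env.regions_of(camera, query): "region" (480x640 bool, what is visible of it) and "rect" ([left, top, right, bottom] in pixels, round what is visible of it).
The state is a dict: "time_s": time; "qpos": joint angles; "joint_velocities": joint speeds; "effort": joint torques, N m; "tool_pos": TCP position; "tool_rot": TCP orientation; "force": force on the tool from outside, world axes, zero at the start; "wrist_torque": the same for the moment, N m; "grip_width": finger opening in m.
Only numpy, scipy, OpenCV 4.12 (cv2) and the standard library are available. Lean on these libraries where they do the work, as an engineer would, in place of code of your own. Each camera call takes 0.05 s, during which the arm holds its last target. There are 200 camera calls.

## Working session

There is one attempt and no reset: what is moved stays moved. The work goes in short steps, Python scripts to look and compute and a tool call to move; the robot and the scene stay as the last step left them, time stands still between calls to the robot, and variables do not carry over. Pictures are saved under pics/ and viewed, about 8 in all and at most 12, crops included, and the job is handed in when it is done.

Besides the shell and the picture viewer there is one more tool, called as a command line: name --pt "numbers of a row" for each row, then --argument value for the rest. send_rows: Moves the arm, as the interface text tells. Its arguments: {"type":"object","properties":{"plan":{"type":"array"},"grip_force":{"type":"number"}},"required":["plan"]}

```bash
mkdir -p pics; ls
python3 - <<'E'
from cell import env
import cv2,numpy as np
for c in("scene","top"):
    im=env.read_camera(c); cv2.imwrite(f"pics/{c}0.png",im[:,:,::-1])
    k=env.get_calibration(c); print(c,{a:(np.round(b,3).tolist()) for a,b in k.items()})
print(env.get_obs()); print(env.grip_point_offset)
for q in["gauge","jaw","anvil","bar","card","pad","scanner","cone","sleeve","bottle","spare","wrench","tape"]:
    print(q,[(np.round(r["rect"]).tolist(),round(r["confidence"],2)) for r in env.regions_of("top",q)])
E
```

```text
pics
scene {'fx': 607.849, 'fy': 607.849, 'cx': 323.93, 'cy': 241.881, 'extrinsics': [[0.875, 0.423, -0.237, 0.936], [0.484, -0.756, 0.441, -0.657], [0.007, -0.5, -0.866, 1.438], [0.0, 0.0, 0.0, 1.0]]}
top {'fx': 510.464, 'fy': 510.464, 'cx': 327.149, 'cy': 239.454, 'extrinsics': [[0.021, -0.992, 0.125, 0.439], [-1.0, -0.02, 0.013, 0.046], [-0.01, -0.125, -0.992, 1.185], [0.0, 0.0, 0.0, 1.0]]}
{'time_s': 0.1, 'qpos': array([69.21956314, 18.43489795, -4.0152156 , 83.16885755,  1.29414642,
       78.54147194, -3.26006677]), 'joint_velocities': array([ 0.00661612, -0.12782911, -0.02441328, -0.19558029, -0.05945447,
       -0.04211734,  0.11814538]), 'effort': array([ 1.01475653e-04, -4.92572021e+01, -4.05946244e-01, -3.13399494e+01,
       -6.44566328e-02,  3.94958979e-02,  6.88272530e-05]), 'tool_pos': array([ 0.2389262 , -0.60394936,  0.22156159]), 'tool_rot': array([-1.79899958e+02,  4.80982366e-03,  2.15895197e+01]), 'force': array([ 0.10422256, -0.21900175, -0.46925509]), 'wrist_torque': array([ 0.03360027,  0.04616392, -0.00685954]), 'grip_width': 0.08676369403284945}
0.0187
gauge
[... 177 characters left out ...]
0, 237.0, 306.0, 286.0], 0.77), ([212.0, 159.0, 242.0, 206.0], 0.61), ([199.0, 328.0, 250.0, 354.0], 0.61), ([332.0, 323.0, 347.0, 374.0], 0.6)]
card [([402.0, 196.0, 446.0, 249.0], 0.81), ([227.0, 229.0, 355.0, 300.0], 0.2)]
pad [([474.0, 243.0, 529.0, 345.0], 0.62)]
scanner [([484.0, 249.0, 520.0, 332.0], 0.62)]
cone [([264.0, 136.0, 308.0, 178.0], 0.84), ([282.0, 235.0, 305.0, 286.0], 0.24)]
sleeve [([470.0, 167.0, 507.0, 197.0], 0.69), ([267.0, 137.0, 308.0, 173.0], 0.27)]
bottle [([358.0, 135.0, 390.0, 172.0], 0.77)]
spare [([391.0, 304.0, 400.0, 348.0], 0.86)]
wrench [([260.0, 309.0, 301.0, 387.0], 0.76), ([357.0, 133.0, 391.0, 171.0], 0.61)]
tape [([114.0, 228.0, 168.0, 274.0], 0.77)]
```

Run:
```python
import cv2
im=cv2.imread("pics/top0.png")
cv2.imwrite("pics/top0c.png",cv2.resize(im[110:410,180:560],(798,630),interpolation=cv2.INTER_CUBIC)[:600])
```

```text
(no output)
```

View pics/top0c.png

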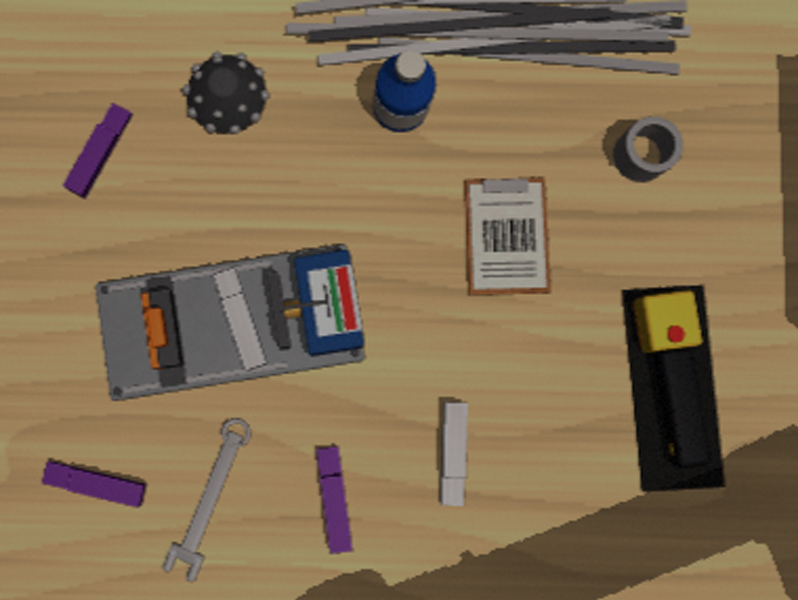

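View pics/scene0.png

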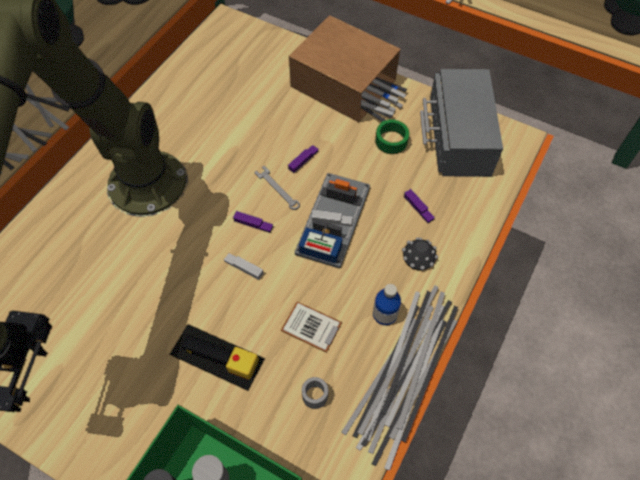

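The bench gauge is at crop (230,320). The bar to clamp is the bright stepped one on its bed at (240,318). The other bright bar at (453,452) lies on the table, so it is the spare, and the purple bars are look-alikes. The orange jaw is at (155,325), the scanner on its pad at (675,380), and the bar code at (510,235).

```bash
cat > h.py <<'E'
from cell import env
import numpy as np, cv2
def w(cam,u,v,z):
    k=env.get_calibration(cam);T=np.array(k["extrinsics"])
    d=T[:3,:3]@[(u-k["cx"])/k["fx"],(v-k["cy"])/k["fy"],1];o=T[:3,3]
    return o+d*(z-o[2])/d[2]
def px(cam,p):
    k=env.get_calibration(cam);T=np.linalg.inv(np.array(k["extrinsics"]))
    c=T[:3,:3]@np.asarray(p,float)+T[:3,3]
    return np.array([k["fx"]*c[0]/c[2]+k["cx"],k["fy"]*c[1]/c[2]+k["cy"]])
def shot(cam,name,box=None,s=1):
    im=env.read_camera(cam)
    if box: im=im[box[1]:box[3],box[0]:box[2]]
    cv2.imwrite("pics/"+name,cv2.resize(im[:,:,::-1],None,fx=s,fy=s,interpolation=cv2.INTER_CUBIC))
E
python3 - <<'E'
from h import *
np.set_printoptions(precision=4,suppress=True)
g=lambda x,y,z:w("top",180+x/2.1,110+y/2.1,z)
c=[g(*p,.02) for p in((97,283),(345,245),(363,362),(115,400))]
print("bed",c, [np.linalg.norm(c[i]-c[i-1]) for i in range(4)])
ax=(c[0]-c[1])+(c[3]-c[2]);th=np.arctan2(-ax[0],ax[1]);print("gauge yaw",np.degrees(th))
cen=np.mean(c,0);gy=np.array([-np.sin(th),np.cos(th),0]);gx=np.array([np.cos(th),np.sin(th),0]);org=cen-gy*.01;print("gauge origin",org)
for cam in("top","scene"):
    env.read_camera(cam)
    for q,z in(("jaw",.065),("bar",.042),("anvil",.065),("pad",.004),("scanner",.036),("card",.007),("label",.007),("scale",.065),("gauge",.02)):
        for r in env.regions_of(cam,q)[:2]:
            cnt=cv2.findNonZero(r["region"].astype(np.uint8))[:,0].astype(float)
            P=np.array([w(cam,u,v,z)[:2] for u,v in cnt],np.float32)
            m,s,a=cv2.minAreaRect(P); l=np.array([*m,0])-org
            print(cam,q,round(r["confidence"],2),np.round(m,4),np.round(s,3),round(a,1),"gauge xy",np.round([l@gx,l@gy],4))
E
```

```text
bed [array([0.5691, 0.293 , 0.02  ]), array([0.6166, 0.0219, 0.02  ]), array([0.4889, 0.0002, 0.02  ]), array([0.4422, 0.2676, 0.02  ])] [np.float64(0.12937710879532427), np.float64(0.27518511185797023), np.float64(0.12961035483257452), np.float64(0.2713996842012052)]
gauge yaw 9.918395300873193
gauge origin [0.5309 0.1358 0.02  ]
top jaw 0.95 [0.5149 0.212 ] [0.117 0.035] 9.7 gauge xy [-0.0026  0.0778]
top bar 0.95 [0.7139 0.2947] [0.029 0.106] 63.2 gauge xy [0.2076 0.125 ]
top bar 0.88 [0.3446 0.0293] [0.109 0.024] 8.4 gauge xy [-0.2019 -0.0728]
top anvil 0.64 [0.5369 0.0861] [0.066 0.066] 61.6 gauge xy [-0.0027 -0.05  ]
top pad 0.88 [ 0.4688 -0.3382] [0.223 0.094] 5.9 gauge xy [-0.1428 -0.4562]
top scanner 0.6 [ 0.4781 -0.3322] [0.184 0.066] 8.1 gauge xy [-0.1327 -0.452 ]
top card 0.85 [ 0.6326 -0.1579] [0.13  0.093] 1.4 gauge xy [ 0.0496 -0.3068]Traceback (most recent call last):
  File "<stdin>", line 13, in <module>
  File "h.py", line 4, in w
    k=env.get_calibration(cam);T=np.array(k["extrinsics"])
ValueError: time passes only in moves, steps and waits
```

```bash
python3 - <<'E'
import re
s=open("h.py").read()
s=s.replace("def w(","C={c:env.get_calibration(c) for c in('scene','top')}\ndef w(",1).replace("k=env.get_calibration(cam)","k=C[cam]")
open("h.py","w").write(s)
E
python3 - <<'E'
from h import *
np.set_printoptions(precision=4,suppress=True)
g=lambda x,y,z:w("top",180+x/2.1,110+y/2.1,z)
org=np.array([.5309,.1358,0]);th=np.radians(9.9);R=np.array([[np.cos(th),-np.sin(th)],[np.sin(th),np.cos(th)]])
for n,x,y,z in(("block",298,255,.065),("block",350,250,.065),("block",363,345,.065),("block",310,353,.065),("jawback top",143,293,.065),("jawback bot",155,368,.065),("anvil r",286,346,.065),("bar",219,272,.034),("bar",238,269,.034),("bar",266,362,.044),("bar",247,368,.044),("label",510,235,.007),("greenmid",336,300,.065),("ptr",327,301,.065)):
    p=g(x,y,z);print(n,p[:2],"g",(p-org)[:2]@R)
import os
for q,z in(("pad",.004),("scanner",.036),("scanner",.004),("card",.006)):
    if 1:
        env.read_camera("top")
        r=env.regions_of("top",q)[0]
        cnt=cv2.findNonZero(r["region"].astype(np.uint8))[:,0].astype(float)
        P=np.array([w("top",u,v,z)[:2] for u,v in cnt],np.float32);print(q,cv2.minAreaRect(P))
print(env.get_obs()["time_s"])
shot("top","sc.png",(465,235,540,355),5)
E
```

```text
block [0.5981 0.0722] g [ 0.0553 -0.0742]
block [0.6046 0.0175] g [ 0.0522 -0.1292]
block [0.5046 0.0022] g [-0.0488 -0.1271]
block [0.4951 0.0574] g [-0.0487 -0.0711]
jawback top [0.5545 0.2344] g [0.0402 0.0931]
jawback bot [0.4761 0.2187] g [-0.0397  0.0911]
anvil r [0.5019 0.0826] g [-0.0377 -0.0474]
bar [0.5822 0.1581] g [0.0544 0.0132]
bar [0.5859 0.1376] g [ 0.0545 -0.0077]
bar [0.4857 0.1041] g [-0.05   -0.0234]
bar [0.4789 0.1241] g [-0.0532 -0.0026]
label [ 0.6335 -0.1613] g [ 0.05   -0.3103]
greenmid [0.5512 0.0313] g [ 0.0021 -0.1065]
ptr [0.55   0.0407] g [ 0.0025 -0.097 ]
pad ((0.47027787566185, -0.33899056911468506), (0.21973809599876404, 0.09052523970603943), 4.636004447937012)
scanner ((0.47800230979919434, -0.33400923013687134), (0.1847304403781891, 0.06661047786474228), 9.359580993652344)
scanner ((0.47952771186828613, -0.34064358472824097), (0.1875225007534027, 0.06868880987167358), 6.759955883026123)
card ((0.632692277431488, -0.1586197316646576), (0.13185779750347137, 0.09421181678771973), 2.4487054347991943)
1.6
```

View pics/sc.png

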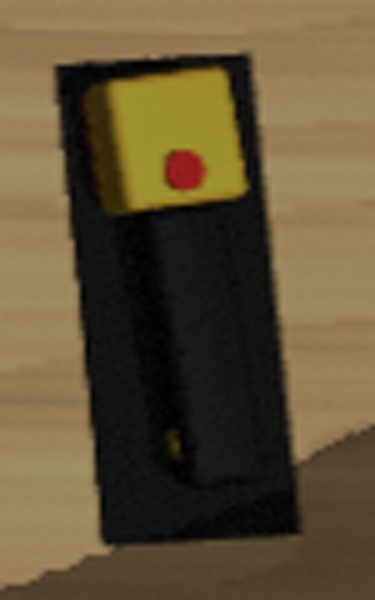

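Run:
```python
from h import *
np.set_printoptions(precision=4,suppress=True)
a=w("top",503,278,.036);b=w("top",509.4,331,.036);h=w("top",500.5,263,.044)
print(a,b,h)
for p,q in((a,b),(h,b)):
    d=p-q; print(np.linalg.norm(d[:2]),np.degrees(np.arctan2(d[1],d[0])))
u=(h-b)[:2];u/=np.linalg.norm(u);print("origin",h[:2]-.06*u, b[:2]+.095*u)
o=env.get_obs();print(o["tool_pos"],o["tool_rot"])
```

```text
[ 0.505  -0.3351  0.036 ] [ 0.3882 -0.3467  0.036 ] [ 0.5379 -0.3276  0.044 ]
0.11735984245096666 5.665536171513538
0.15088413879880208 7.26499017174705
origin [ 0.4784 -0.3352] [ 0.4825 -0.3347]
[ 0.2392 -0.6044  0.2226] [179.9968   0.0014  21.5878]
```

send_rows --pt "0 40 -29.5 0 0 0 0" --pt "0 40 -29.5 0 0 0 0" --pt "0 40 -29.5 0 0 0 0" --pt "0 40 -29.5 0 0 0 0" --pt "0 40 -29.5 0 0 0 0" --pt "0 40 -29.5 0 0 0 0" --pt "0 40 -29.5 0 0 0 0" --pt "0 40 -29.5 0 0 0 0" --pt "0 40 -29.5 0 0 0 0" --pt "0 40 -29.5 0 0 0 0" --pt "0 40 -29.5 0 0 0 0" --pt "0 40 -29.5 0 0 0 0" --grip_force 20

```text
time_s: 2.85
tool_pos: [0.556, -0.097, 0.223]
tool_rot: [179.9, -0.0, 21.6]
force: [0.5, -0.9, 0.7]
grip_width: 0.003
```

send_rows --pt "0 12 -44 0 0 0 0" --pt "0 12 -44 0 0 0 0" --pt "0 12 -44 0 0 0 0" --pt "0 12 -44 0 0 0 0" --pt "0 12 -44 0 0 0 0" --pt "0 12 -44 0 0 0 0" --pt "0 12 -44 0 0 0 0" --pt "0 12 -44 0 0 0 0" --pt "0 0 0 0 0 0 0"

```text
time_s: 3.75
tool_pos: [0.5116, 0.2725, 0.2231]
tool_rot: [-179.7, -0.1, 22.3]
force: [-0.6, -0.2, 0.2]
grip_width: 0.0
```

send_rows --pt "0 0 0 0 0 0 -0.137" --pt "0 0 0 0 0 0 -0.137" --pt "0 0 0 0 0 0 -0.137" --pt "0 0 0 0 0 0 -0.137" --pt "0 0 0 0 0 0 -0.137" --pt "0 0 0 0 0 0 -0.137" --pt "0 0 0 0 0 0 -0.137" --pt "0 0 0 0 0 0 -0.137" --pt "0 0 0 0 0 0 -0.137" --pt "0 0 0 0 0 0 -0.137" --pt "0 0 0 0 0 0 0" --pt "0 0 0 0 0 0 0"

```text
time_s: 4.95
tool_pos: [0.5152, 0.2635, 0.2225]
tool_rot: [-180.0, 0.0, 99.9]
force: [-0.6, 0.5, 0.4]
grip_width: 0.0004
```

send_rows --pt "0 0 -4 36 0 0 0" --pt "0 0 0 36 0 0 0" --pt "0 0 0 36 0 0 0" --pt "0 0 0 36 0 0 0" --pt "0 0 0 25 0 0 0" --pt "0 0 0 13 0 0 0" --pt "0 0 0 0 0 0 0" --pt "0 0 0 0 0 0 0"

```text
time_s: 5.75
tool_pos: [0.5117, 0.2638, 0.0416]
tool_rot: [179.9, -0.0, 100.0]
force: [0.2, 0.0, 0.4]
grip_width: 0.0007
```

send_rows --pt "0 -10 0 0 0 0 0" --pt "0 -8 0 0 0 0 0" --pt "0 -6 0 0 0 0 0" --pt "0 -6 0 0 0 0 0" --pt "0 -6 0 0 0 0 0" --pt "0 -6 0 0 0 0 0" --pt "0 0 0 0 0 0 0" --pt "0 0 0 0 0 0 0"

```text
time_s: 6.55
tool_pos: [0.519, 0.2249, 0.0418]
tool_rot: [179.8, -0.3, 100.1]
force: [0.2, 6.9, -1.0]
grip_width: 0.0004
```

Run:
```python
from h import *
o=env.get_obs();print(o["tool_pos"],o["tool_rot"],o["force"])
shot("scene","p1.png",(285,160,385,275),5)
```

```text
[0.51895255 0.22487327 0.0417823 ] [179.79916686  -0.27954253 100.1278118 ] [ 0.2416119   6.94091719 -1.03573488]
```

View pics/p1.png

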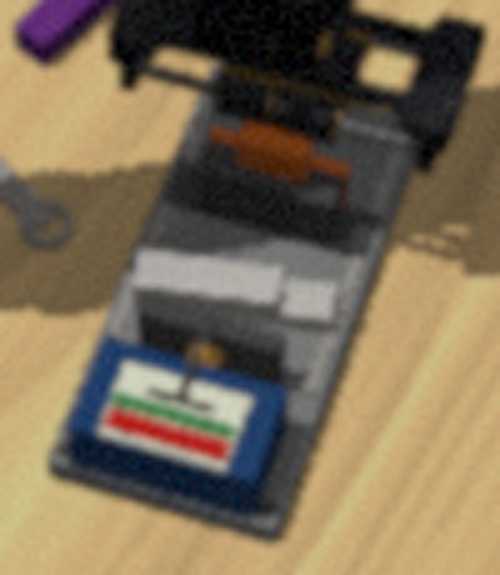

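Pushing has begun; in the scene crop the pointer at (185,400) is still clear of the green band at (175,415).

send_rows --pt "0 -5 0 0 0 0 0" --pt "0 -5 0 0 0 0 0" --pt "0 -5 0 0 0 0 0" --pt "0 -5 0 0 0 0 0" --pt "0 -5 0 0 0 0 0" --pt "0 -5 0 0 0 0 0" --pt "0 -5 0 0 0 0 0" --pt "0 -5 0 0 0 0 0" --pt "0 -5 0 0 0 0 0" --pt "0 0 0 0 0 0 0" --pt "0 0 0 0 0 0 0"

```text
time_s: 7.7
tool_pos: [0.5269, 0.1814, 0.0418]
tool_rot: [179.8, -0.3, 100.2]
force: [0.1, 7.9, -0.6]
grip_width: 0.0007
```

send_rows --pt "0 -2 0 0 0 0 0" --pt "0 -2 0 0 0 0 0" --pt "0 -2 0 0 0 0 0" --pt "0 -2 0 0 0 0 0" --pt "0 -2 0 0 0 0 0" --pt "0 -2 0 0 0 0 0" --pt "0 0 0 0 0 0 0" --pt "0 0 0 0 0 0 0"

```text
time_s: 8.5
tool_pos: [0.5288, 0.1706, 0.0418]
tool_rot: [179.8, -0.4, 100.2]
force: [0.4, 9.8, -1.6]
grip_width: 0.0003
```

Run:
```python
from h import *
o=env.get_obs();print(o["tool_pos"],o["tool_rot"],o["force"])
d=o["tool_pos"][:2]-[.5309,.1358];print(-.172*d[0]+.985*d[1])
a=env.read_camera("scene")[160:275,285:385,::-1];b=env.read_camera("top")[215:315,215:370,::-1]
A=cv2.resize(a,None,fx=4,fy=4,interpolation=2);B=cv2.resize(b,None,fx=2.5,fy=2.5,interpolation=2)
c=np.zeros((460,788,3),np.uint8);c[:,:400]=A;c[:250,400:400+B.shape[1]]=B[:,:388];cv2.imwrite("pics/p2.png",c)
```

```text
[0.52881487 0.17060377 0.04181525] [179.75289844  -0.39319243 100.19807115] [ 0.42968497  9.79671084 -1.56496797]
0.034640358019657674
```

View pics/p2.png

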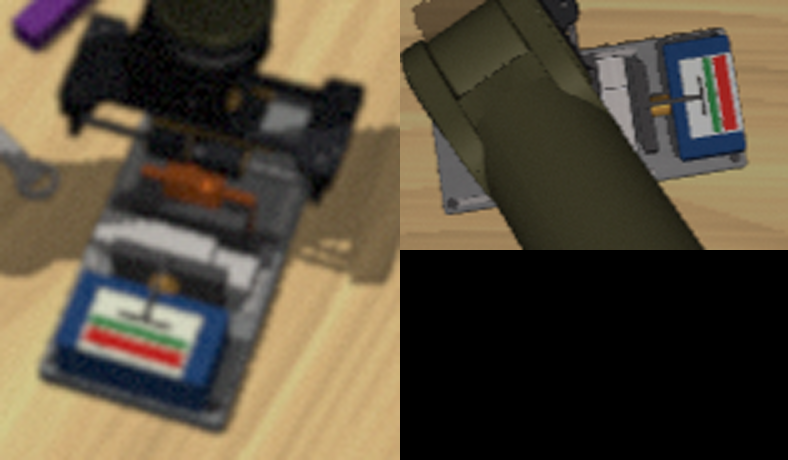

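The bar is nearly closed up against the jaw and the pointer is still free (scene crop (145,322)). Continuing in small steps.

send_rows --pt "0 -2 0 0 0 0 0" --pt "0 -2 0 0 0 0 0" --pt "0 -2 0 0 0 0 0" --pt "0 -2 0 0 0 0 0" --pt "0 -1 0 0 0 0 0" --pt "0 -1 0 0 0 0 0" --pt "0 0 0 0 0 0 0" --pt "0 0 0 0 0 0 0"

```text
time_s: 9.4
tool_pos: [0.5302, 0.1627, 0.0419]
tool_rot: [179.7, -0.5, 100.3]
force: [0.7, 12.6, -2.7]
grip_width: 0.0004
```

send_rows --pt "0 -1 0 0 0 0 0" --pt "0 -1 0 0 0 0 0" --pt "0 -1 0 0 0 0 0" --pt "0 -1 0 0 0 0 0" --pt "0 0 0 0 0 0 0" --pt "0 0 0 0 0 0 0"

```text
time_s: 10.0
tool_pos: [0.5309, 0.1593, 0.0419]
tool_rot: [179.7, -0.6, 100.3]
force: [0.9, 13.3, -2.5]
grip_width: 0.0005
```

Run:
```python
from h import *
o=env.get_obs();print(o["tool_pos"],o["tool_rot"],o["force"])
d=o["tool_pos"][:2]-[.5309,.1358];print(-.172*d[0]+.985*d[1])
a=env.read_camera("scene")[160:275,285:385,::-1];b=env.read_camera("top")[220:300,290:370,::-1]
A=cv2.resize(a,None,fx=4,fy=4,interpolation=2);B=cv2.resize(b,None,fx=4.8,fy=4.8,interpolation=2)
c=np.zeros((460,788,3),np.uint8);c[:,:400]=A;c[:384,400:784]=B;cv2.imwrite("pics/p3.png",c)
```

```text
[0.53085704 0.15931053 0.04186212] [179.71546729  -0.57025115 100.28562525] [ 0.92088423 13.33092874 -2.48047725]
0.023165258402108473
```

View pics/p3.png

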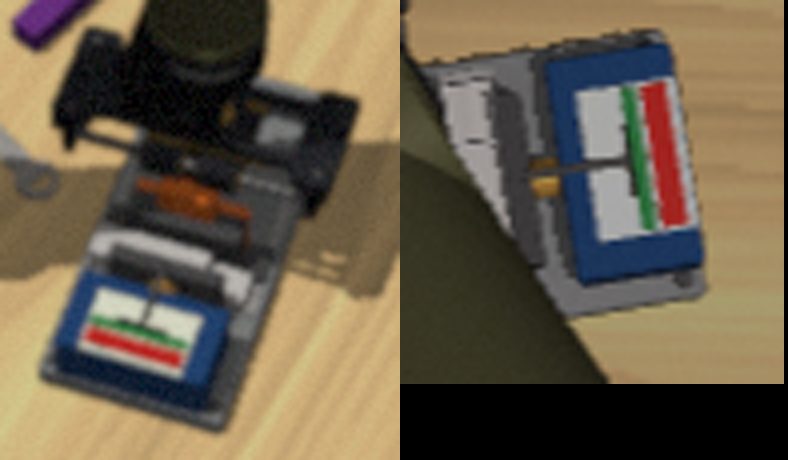

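The pointer is about 4.5 mm short of the green band's middle (top crop: pointer x≈630, green centre ≈640 at 2.2 px/mm), so the anvil is at about 4 mm. Pushing 4 mm more.

send_rows --pt "0 -1 0 0 0 0 0" --pt "0 -1 0 0 0 0 0" --pt "0 -1 0 0 0 0 0" --pt "0 -1 0 0 0 0 0" --pt "0 0 0 0 0 0 0" --pt "0 0 0 0 0 0 0" --pt "0 0 0 0 0 0 0" --pt "0 0 0 0 0 0 0"

```text
time_s: 10.9
tool_pos: [0.5315, 0.1559, 0.0419]
tool_rot: [179.7, -0.6, 100.3]
force: [0.2, 15.0, -4.0]
grip_width: 0.0007
```

send_rows --pt "0 4 0 0 0 0 0" --pt "0 10 0 0 0 0 0" --pt "0 15 0 0 0 0 0" --pt "0 0 0 -40 0 0 0" --pt "0 0 0 -40 0 0 0" --pt "0 0 0 -40 0 0 0" --pt "0 40 0 -40 0 0 0" --pt "0 45 0 0 0 0 0" --pt "0 45 0 0 0 0 0" --pt "0 0 0 0 0 0 0"

```text
time_s: 11.9
tool_pos: [0.5002, 0.3084, 0.197]
tool_rot: [180.0, -0.3, 100.7]
force: [-0.4, 0.8, 0.5]
grip_width: 0.0004
```

Run:
```python
from h import *
o=env.get_obs();print(o["tool_pos"],o["tool_rot"],o["force"])
a=env.read_camera("scene")[160:275,285:385,::-1];b=env.read_camera("top")[220:310,220:370,::-1]
A=cv2.resize(a,None,fx=3,fy=3,interpolation=2);B=cv2.resize(b,None,fx=5,fy=5,interpolation=2)
B=B[:,260:]
c=np.zeros((460,800,3),np.uint8);c[:345,:300]=A;c[:450,300:790]=B;cv2.imwrite("pics/p4.png",c)
```

```text
[0.50018476 0.3084156  0.19695716] [179.98304057  -0.28127436 100.71018865] [-0.35070644  0.82500821  0.53790992]
```

View pics/p4.png

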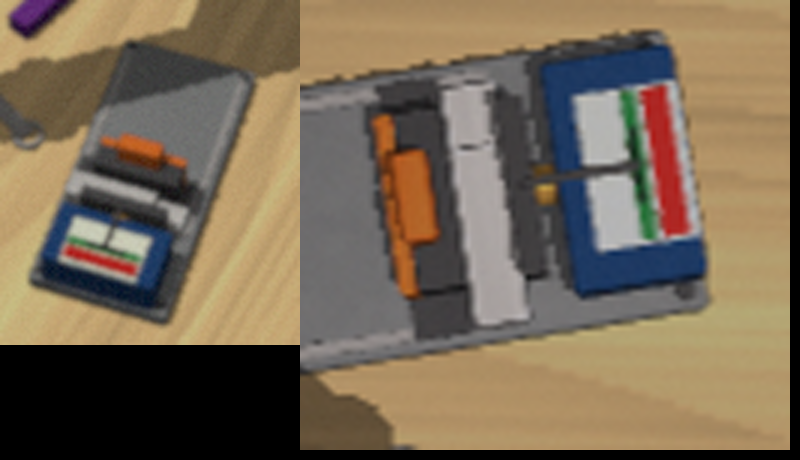

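The pointer now stands in the green band (crop (637,178), green centre ≈641) and the bar is square between jaw and anvil. Next is the scanner.

send_rows --pt "60 -45 -10 0 0 0 0" --pt "60 -45 -10 0 0 0 0" --pt "60 -45 -10 0 0 0 0" --pt "60 -45 -10 0 0 0 0" --pt "60 -45 -10 0 0 0 0" --pt "60 -45 -10 0 0 0 0" --pt "60 -45 -10 0 0 0 0" --pt "60 -45 -10 0 0 0 0" --pt "60 -45 -10 0 0 0 0" --pt "60 -45 -10 0 0 0 0" --pt "60 -45 -10 0 0 0 0" --pt "60 -45 -10 0 0 0 0"

```text
time_s: 13.2
tool_pos: [0.4791, -0.2564, 0.196]
tool_rot: [-179.9, 0.1, 99.9]
force: [0.8, 0.3, 0.6]
grip_width: 0.0603
```

send_rows --pt "70 -45 -10 0 0 0 0" --pt "70 -45 -10 0 0 0 0" --pt "70 0 0 0 0 0 0.137" --pt "70 0 0 0 0 0 0.137" --pt "70 0 0 0 0 0 0.137" --pt "70 0 0 0 0 0 0.137" --pt "70 0 0 0 0 0 0.137" --pt "70 0 0 0 0 0 0.137" --pt "70 0 0 0 0 0 0.137" --pt "70 0 0 0 0 0 0.137" --pt "70 0 0 0 0 0 0.137" --pt "70 0 0 0 0 0 0.137"

```text
time_s: 14.4
tool_pos: [0.4751, -0.3464, 0.1957]
tool_rot: [-180.0, 0.1, 21.1]
force: [-0.4, -0.8, -0.8]
grip_width: 0.07
```

send_rows --pt "70 0 0 0 0 0 0.137" --pt "70 0 0 0 0 0 0.137" --pt "70 0 0 0 0 0 0" --pt "70 0 0 0 0 0 0"

```text
time_s: 14.8
tool_pos: [0.4759, -0.3457, 0.1958]
tool_rot: [180.0, 0.0, 6.0]
force: [-0.3, 0.1, 0.5]
grip_width: 0.0702
```

send_rows --pt "70 4 -9 0 0 0 0" --pt "70 0 0 40 0 0 0" --pt "70 0 0 40 0 0 0" --pt "70 0 0 40 0 0 0" --pt "70 0 0 30 0 0 0" --pt "70 0 0 20 0 0 0" --pt "70 0 0 13 0 0 0" --pt "70 0 0 0 0 0 0"

```text
time_s: 15.6
tool_pos: [0.479, -0.3342, 0.0113]
tool_rot: [-179.9, 0.1, 6.0]
force: [-0.6, 0.9, -0.4]
grip_width: 0.0701
```

Run:
```python
from h import *
o=env.get_obs();print(o["tool_pos"],o["tool_rot"],o["force"])
shot("scene","s1.png",(150,290,290,400),5)
```

```text
[ 0.47899397 -0.33416953  0.01126302] [-1.79856599e+02  1.32894443e-01  5.95593781e+00] [-0.55763409  0.93483908 -0.43889496]
```

View pics/s1.png

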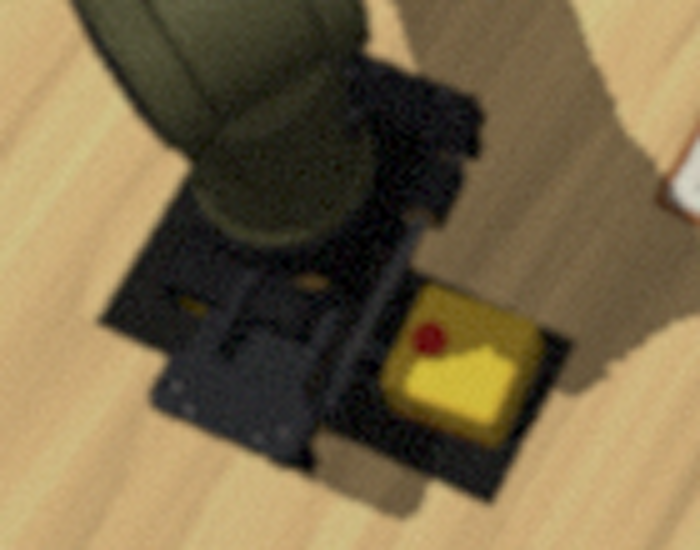

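The gripper straddles the handle behind the yellow head (crop (460,360)). Closing.

send_rows --pt "30 0 0 0 0 0 0" --pt "30 0 0 0 0 0 0" --pt "30 0 0 0 0 0 0" --pt "30 0 0 0 0 0 0" --pt "30 0 0 0 0 0 0" --pt "30 0 0 0 0 0 0" --pt "30 0 0 0 0 0 0" --pt "30 0 0 0 0 0 0" --grip_force 35

```text
time_s: 16.45
tool_pos: [0.4801, -0.3354, 0.0132]
tool_rot: [180.0, -0.0, 5.9]
force: [-0.1, 0.5, 2.7]
grip_width: 0.0361
```

send_rows --pt "30 0 0 -5 0 0 0" --pt "30 0 0 -10 0 0 0" --pt "30 0 0 -20 0 0 0" --pt "30 0 0 -25 0 0 0" --pt "30 0 0 -25 0 0 0" --pt "30 0 0 -15 0 0 0" --pt "30 0 0 -3 0 0 0" --pt "30 0 0 0 0 0 0" --pt "30 0 0 0 0 0 0"

```text
time_s: 17.35
tool_pos: [0.4791, -0.3349, 0.1145]
tool_rot: [-179.9, 0.1, 5.9]
force: [-0.1, -0.5, -2.9]
grip_width: 0.0362
```

send_rows --pt "30 8 -12 0 0 0 0" --pt "30 16 -22 0 0 0 0" --pt "30 20 -28 0 0 0 0" --pt "30 20 -28 0 0 0 0" --pt "30 20 -28 0 0 0 0" --pt "30 15 -21 0 0 0 0" --pt "30 8 -12 0 0 0 0" --pt "30 4 -6 0 0 0 0" --pt "30 0 0 0 0 0 0" --pt "30 0 0 0 0 0 0"

```text
time_s: 18.35
tool_pos: [0.5735, -0.1694, 0.1156]
tool_rot: [180.0, 0.1, 5.8]
force: [-0.4, -0.3, -2.9]
grip_width: 0.0359
```

Run:
```python
from h import *
o=env.get_obs();p=o["tool_pos"];print(p,o["tool_rot"])
y=np.radians(o["tool_rot"][2]);
win=p+[.06*np.cos(y),.06*np.sin(y),0];print("win",win)
for c in("scene","top"):
    e=px(c,win+[0,0,.0316]);print(c,"expected head-top px",e)   # head top = underside+.04; TCP is ~.0083 over underside
im=env.read_camera("scene")[240:400,200:400,::-1];cv2.imwrite("pics/l1s.png",im)
a=cv2.resize(im,None,fx=2,fy=2,interpolation=2)
b=cv2.resize(env.read_camera("top")[165:325,380:580,::-1],None,fx=2,fy=2,interpolation=2)
cv2.imwrite("pics/l1.png",np.hstack([a,b]))
```

```text
[ 0.57353742 -0.16944437  0.11555152] [1.79950781e+02 6.67199905e-02 5.78500793e+00]
win [ 0.63323185 -0.16339661  0.11555152]
scene expected head-top px [308.57098893 304.33101352]
top expected head-top px [435.84028493 211.21239563]
```

View pics/l1.png

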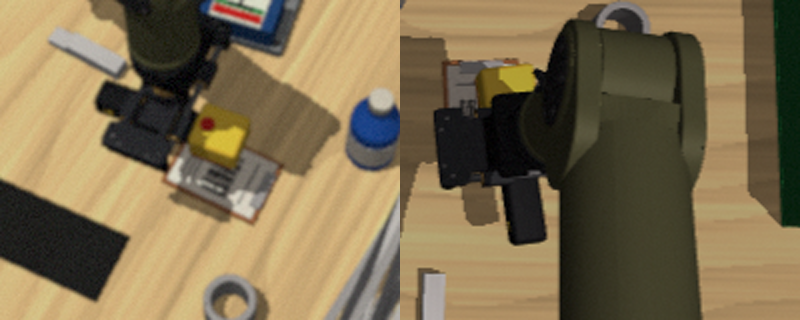

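The head top is seen at (218,128) in the crop and expected at (217,129), so the window is over the bar code. Holding, then returning.

send_rows --pt "30 0 0 0 0 0 0" --pt "30 0 0 0 0 0 0" --pt "30 0 0 0 0 0 0" --pt "30 0 0 0 0 0 0" --pt "30 0 0 0 0 0 0" --pt "30 0 0 0 0 0 0" --pt "30 0 0 0 0 0 0" --pt "30 0 0 0 0 0 0" --pt "30 0 0 0 0 0 0" --pt "30 0 0 0 0 0 0" --pt "30 0 0 0 0 0 0" --pt "30 0 0 0 0 0 0"

```text
time_s: 19.65
tool_pos: [0.5743, -0.1678, 0.1159]
tool_rot: [180.0, 0.0, 5.9]
force: [-0.1, -0.4, -1.9]
grip_width: 0.036
```

send_rows --pt "30 0 0 0 0 0 0" --pt "30 0 0 0 0 0 0" --pt "30 0 0 0 0 0 0" --pt "30 0 0 0 0 0 0" --pt "30 0 0 0 0 0 0" --pt "30 0 0 0 0 0 0" --pt "30 0 0 0 0 0 0" --pt "30 0 0 0 0 0 0" --pt "30 0 0 0 0 0 0" --pt "30 0 0 0 0 0 0" --pt "30 0 0 0 0 0 0" --pt "30 0 0 0 0 0 0"

```text
time_s: 20.85
tool_pos: [0.5743, -0.1678, 0.1159]
tool_rot: [180.0, 0.0, 5.9]
force: [-0.3, 0.3, -2.7]
grip_width: 0.0362
```

send_rows --pt "30 -8 12 0 0 0 0" --pt "30 -16 22 0 0 0 0" --pt "30 -20 28 0 0 0 0" --pt "30 -20 28 0 0 0 0" --pt "30 -20 27 0 0 0 0" --pt "30 -16 21 0 0 0 0" --pt "30 -10 12 0 0 0 0" --pt "30 -5 6 0 0 0 0" --pt "30 0 0 0 0 0 0" --pt "30 0 0 0 0 0 0"

```text
time_s: 21.85
tool_pos: [0.4769, -0.3332, 0.116]
tool_rot: [-180.0, -0.0, 6.0]
force: [0.6, 1.1, -3.2]
grip_width: 0.036
```

send_rows --pt "30 0 0 10 0 0 0" --pt "30 0 0 20 0 0 0" --pt "30 0 0 20 0 0 0" --pt "30 0 0 20 0 0 0" --pt "30 0 0 12 0 0 0" --pt "30 0 0 6 0 0 0" --pt "30 0 0 4 0 0 0" --pt "30 0 0 3 0 0 0" --pt "30 0 0 0 0 0 0" --pt "30 0 0 0 0 0 0"

```text
time_s: 22.85
tool_pos: [0.4763, -0.3351, 0.0215]
tool_rot: [180.0, -0.0, 5.9]
force: [0.2, -0.3, -2.4]
grip_width: 0.036
```

send_rows --pt "30 0 0 3 0 0 0" --pt "30 0 0 2 0 0 0" --pt "30 0 0 2 0 0 0" --pt "30 0 0 1 0 0 0" --pt "30 0 0 1 0 0 0" --pt "30 0 0 0 0 0 0" --pt "30 0 0 0 0 0 0"

```text
time_s: 23.55
tool_pos: [0.4758, -0.3348, 0.0132]
tool_rot: [180.0, 0.0, 5.9]
force: [-3.7, 1.2, 7.1]
grip_width: 0.036
```

Contact with the pad; releasing and going up.

send_rows --pt "45 0 0 0 0 0 0" --pt "60 0 0 0 0 0 0" --pt "70 0 0 0 0 0 0" --pt "70 0 0 0 0 0 0" --pt "70 0 0 0 0 0 0" --pt "70 0 0 0 0 0 0"

```text
time_s: 24.15
tool_pos: [0.4759, -0.3348, 0.0118]
tool_rot: [-180.0, 0.0, 5.9]
force: [-0.3, 0.2, -0.4]
grip_width: 0.0687
```

send_rows --pt "70 0 0 -10 0 0 0" --pt "70 0 0 -30 0 0 0" --pt "70 0 0 -40 0 0 0" --pt "70 0 0 -40 0 0 0" --pt "70 0 0 -40 0 0 0" --pt "70 0 40 -20 0 0 0" --pt "70 0 45 0 0 0 0" --pt "70 0 45 0 0 0 0" --pt "70 0 45 0 0 0 0" --pt "70 0 0 0 0 0 0" --pt "70 0 0 0 0 0 0"

```text
time_s: 25.25
tool_pos: [0.4932, -0.5097, 0.1914]
tool_rot: [-179.9, 0.0, 5.8]
force: [0.1, -0.3, 0.2]
grip_width: 0.0695
```

Run:
```python
from h import *
o=env.get_obs();print(o["time_s"],o["tool_pos"],o["force"],o["grip_width"])
b=env.read_camera("top")
for q in("pad","scanner"):
    r=env.regions_of("top",q)
    if r:
        cnt=cv2.findNonZero(r[0]["region"].astype(np.uint8))[:,0]
        print(q,cv2.minAreaRect(np.array([w("top",u,v,.004)[:2] for u,v in cnt],np.float32)))
cv2.imwrite("pics/f.png",cv2.resize(b[120:400,190:540,::-1],None,fx=2.1,fy=2.1,interpolation=2))
```

```text
25.25 [ 0.49324446 -0.50967984  0.19136732] [ 0.05106336 -0.27822783  0.17862474] 0.06954382642827671
pad ((0.4690803289413452, -0.33782505989074707), (0.2224375605583191, 0.09430496394634247), 5.591557025909424)
```

View pics/f.png

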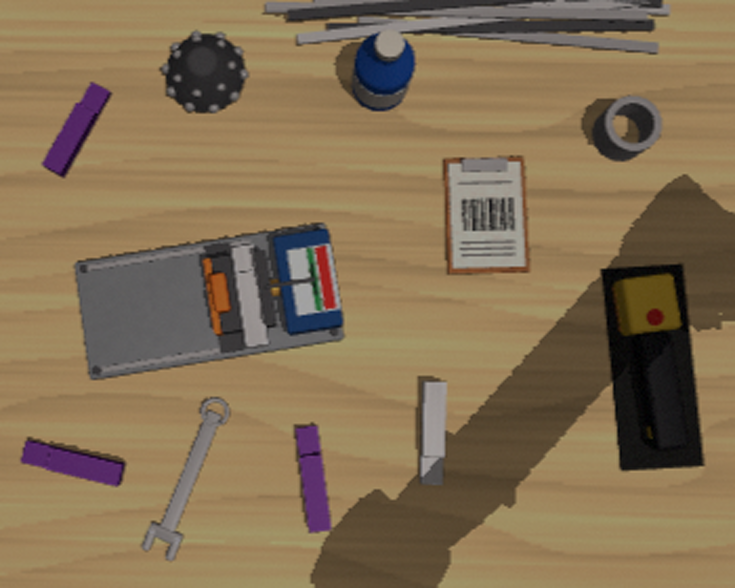

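The final picture shows the bar clamped square at (250,290) with the pointer in the green band at (310,280). The scanner lies flat on its pad at (655,370), and the bystanders are where they were. Handing in.

```bash
python3 -c "
from cell import env
print(env.sign_off())"
```

```text
the job is handed in; nothing more can be done
None
```

The job is done and handed in at about 25 s; no verdict was reported.

- **Clamping:** I pushed the jaw shut with closed fingers until the pointer stood in the green band. From the pictures I put the anvil at about 7–8 mm, and the bar sits square between jaw and anvil. The last picture still shows it that way.
- **Scanning:** I gripped the scanner by its handle, with a grip width of 36 mm and the weight felt at the wrist. I held it about 100 mm over the bar code for over 2 s. The computed window position was within about 3 mm of the label, and the head appeared in the scene picture where I expected it.
- **Setting down:** I lowered it gently onto the pad, with about 7 N at contact, then released and moved the arm clear. The scanner ended about 7 mm from the pad's centre lengthways.
- **Last checks:** In the final top picture the scanner lies flat on its pad, and nothing else looks moved. One check gave nothing: the network did not find the dark scanner in that last picture. Its final position therefore rests on the tool pose at release and my view of the picture.

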